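Get the wrench out from behind the cans and the mallet

ROBOT

A 7-joint arm with a two-finger parallel gripper is mounted at the origin on a cart in front of the work surface, level with it; the furniture and walls round the work are solid. World frame = base frame: x ahead of the robot, y to its left, z up, the work surface at z = 0. Lengths are in m, angles in rad, forces in N, time in s.
With the tool pointing down it reaches from about 0.35 to 0.9 m from the base axis. Payload 8.1 kg.
Tool frame: the origin (TCP) lies at the very end of the fingers, on their centre line; the grasp point (between the pads) lies 19 mm behind it (arm.tcp_to_grasp is the z of the grasp point in the tool frame, in m); z points along the fingers, y is the line along which they close (so a half turn about z gives the same grasp; the last joint's range is limited). The gripper opens to 92 mm and grips with 3 to 60 N. Pads are 19 mm wide; open, the fingers measure 130 mm over their backs; the gripper's body (75 mm by 190 mm) begins 47 mm behind the grasp point.
Start: joints at [1.225, 0.434, 0.025, 1.573, -0.012, 1.134, -0.075], TCP at [0.15, -0.607, 0.194] pointing down, gripper open.
Joint ranges: [-2.62, 2.62], [-0.44, 2.09], [-1.27, 1.32], [0.08, 2.57], [-1.32, 4.46], [0.12, 2], [-2.74, 2.74]. Speed limits (rad/s): [2.22, 2.22, 3.01, 3.01, 3.14, 3.14, 3.14].

INTERFACE

Orientations are given as a rotation vector (axis times angle).
In Python, from cell import readout, vision, sign_off, arm gives the robot as it stands. The module is installed in compiled form; this text tells all that it offers.
- The arm moves only by the shell command python3 -m creep 'ROWS' [FORCE]. ROWS is JSON, a list of rows, each a list of 5 numbers: the shift along the tool's x, y, z in units of 4 cm (1.0 is 4 cm), then the turn about the tool's z in units of 4 degrees (1.0 is 4 degrees), then the opening, from 0 (shut) to 1 (fully open). A call has 1 to 12 rows; each row shifts and turns the commanded pose from where the row before left it, along the tool's axes as they then stand; what a row does not reach is not made up. A row lasts 1/8 s, in which the tool goes at most 62.5 mm and 10.7 degrees, less where a joint would pass 70% of its speed; a pose out of reach is approached as far as the arm can. A call with a number of a shift or a turn outside -1 to 1 is refused whole. A call with a gripper value outside its range is refused whole. The fingers move at their own pace and stop on an object; FORCE is the grip in N (left out, the last holds). Time passes only in rows, so rows that do not move let the fingers close. It gives the time, the measured TCP pose, the force, the opening and the grip force at its end, in the units of the state.
- readout.observe(): the state, without advancing time (a new reading comes with each control period).
- vision.get_image(name): name is "scene" or "top"; returns a dict with "pixels" (480x640x3 uint8, blue, green, red), "z_map" (480x640 float32, m along the optical axis (not along the pixel's ray), 0 where there is no reading), "camera_matrix" (3x3 intrinsics, pixels), "k1" (the pictures are not rectified: a ray, as slopes to the right and down, at radius r is drawn at 1 + k1 r^2 times it, then the intrinsics apply), "position" and "rotation" of the camera in the world. Camera axes: x right, y up, looking along -z (the intrinsics and any distortion apply to the point x, -y, -z); pixel columns grow to the right and rows downward; lengths in m; the calibration is good to about 2 mm. A picture is of the moment at which its call begins.
- sign_off(): hands the job in; it is judged then, once.
The state is a dict: "clock": time; "joints": joint angles; "dq": joint speeds; "joint_efforts": joint torques, N m; "position": TCP position; "ee_rot": TCP orientation; "force": force on the tool from outside, world axes, zero at the start; "ft_torque": the same for the moment, N m; "width": opening from 0.0 (shut) to 1.0 (fully open); "gripper_force": force on a finger pad.
Only numpy, scipy, OpenCV 4.12 (cv2) and the standard library are available. Lean on these libraries where they do the work, as an engineer would, in place of code of your own. Each camera call takes 0.05 s, during which the arm holds its last target. There are 200 camera calls.

TASK

The wrench lies on the blue board behind a red can, a yellow can and a stand-up mallet. First stand all three of them upright on the grey mat, then lay the wrench along the middle of the green mat, and only then stand each of the three back in the middle of its own pad: red can on red, yellow can on yellow, mallet on white. Let none of the three fall over.

Things in the scene. Friction and masses are not known exactly. Their poses are not given: they have to be found in the camera images.
- red_can_mid (a point): Red can, closed, standing upright, 52 mm diameter, 130 mm tall, 0.25 kg. The point is its centre, 65 mm above its underside. At the start it stands in the middle of the red pad. z axis up along the can. Its flat lid is pale metal; seen from straight above the lid hides most of the coloured side.
- yellow_can_mid (a point): Yellow can, otherwise the same: 52 mm diameter, 130 mm tall, 0.25 kg, the point is its centre, 65 mm above its underside. At the start it stands in the middle of the yellow pad. Its flat lid is pale metal; seen from straight above the lid hides most of the coloured side.
- mallet_mid (a point): Stand-up mallet: black rubber foot 72 mm in diameter and 43 mm tall, above it an upright wooden handle about 25 to 30 mm thick up to 184 mm above the underside. 0.4 kg. The point is on its axis, half-way up, 92 mm above its underside (on the handle). At the start it stands in the middle of the white pad.
- wrench_mid (a point): Steel combination wrench lying flat, 210 mm long (its y axis), 37 mm wide at the heads, 8 mm thick; its straight shank is 12 mm wide in x and is grasped in the middle. The point is its centre, 4 mm above its underside. At the start it lies directly on the blue board, along the board's y axis, behind the three tall things.
- red_pad: Fixed red round pad, 82 mm diameter, 3 mm thick, on the board; origin at the centre of its underside. The three pads stand in a row along the board's front, 92 mm apart, in any order.
- yellow_pad: Fixed yellow round pad, the same size; origin at the centre of its underside.
- white_pad: Fixed white round pad, the same size; origin at the centre of its underside.
- grey_mat: Fixed thin grey mat with a white border line, 110 mm (x) by 250 mm (y), 3 mm thick, lying on the wooden worktop; the side area on which the tall things wait. Three of them in a row 82 mm apart along its y axis fit. Origin at the centre of its underside. The two mats may swap sides between starts. Any order on it will do. To the right of the mats stands a bench whose edge is about 9 mm higher than the worktop.
- green_mat: Fixed thin green mat with a white border line, the same size, where the wrench goes: lengthwise (along the mat's y axis, either way round), centre on centre. Origin at the centre of its underside.
- board: Fixed blue board, 135 mm (x, front to back) by 300 mm (y), 10 mm thick, at the back of the wooden worktop (whose top is 75 mm above the chest's); origin at the centre of its underside. The row of pads lies 21.5 mm in front of its centre line (-x), the wrench 39.5 mm behind it (+x).

How it is judged:
By the outcome, as a careful person would: the job done as asked, in the order asked, and still so for the second after the job is handed in, with the robot touching nothing.
It also fails if it takes over 138 s, if anything falls off the work surface, if the arm or the gripper's body presses on something with over 40 N, if the wrist force passes 120 N, or if a joint passes its speed limit or range.

## Working session

There is one attempt and no reset: what is moved stays moved. The work goes in short steps, Python scripts to look and compute and a shell command to move; the robot and the scene stay as the last step left them, time stands still between calls to the robot, and variables do not carry over. Pictures are saved under pics/ and viewed, at most 14 in all, crops included, and the job is handed in when it is done.

```bash
mkdir -p pics
cat > h.py <<'E'
import numpy as np, cv2
from cell import readout, vision, arm
def snap(n,f):
    d=vision.get_image(n); cv2.imwrite('pics/'+f,d['pixels']); np.savez('last_'+n,**{k:np.array(v) for k,v in d.items()}); return d
def load(n): return dict(np.load('last_'+n+'.npz'))
def cloud(d):
    K=d['camera_matrix']; v,u=np.mgrid[0:480,0:640].astype(float)
    x=(u-K[0,2])/K[0,0]; y=(v-K[1,2])/K[1,1]; a,b=x.copy(),y.copy()
    for _ in range(10):
        s=1+float(d['k1'])*(a*a+b*b); a,b=x/s,y/s
    z=d['z_map']; P=np.stack([a*z,-b*z,-z],-1)
    R=np.array(d['rotation']); 
    if R.shape!=(3,3): R=cv2.Rodrigues(R)[0]
    return P@R.T+np.array(d['position'])
def st():
    s=readout.observe(); print({k:np.round(s[k],4).tolist() for k in ('clock','position','ee_rot','force','width','gripper_force','joints')})
    print(np.round(cv2.Rodrigues(np.array(s['ee_rot'],float))[0],3).tolist()); return s
E
python3 - <<'E'
from h import *
for n in('scene','top'):
    d=snap(n,n+'1.png'); print(n,d['position'],np.round(d['rotation'],3).tolist(),d['camera_matrix'].tolist(),d['k1'])
st(); print(arm.tcp_to_grasp)
E
```

```text
scene [-0.01520842 -0.54158528  0.65428974] [0.929, -0.441, -0.834] [[607.7303462294789, 0.0, 319.84884531878805], [0.0, 607.7303462294789, 231.03890180570662], [0.0, 0.0, 1.0]] 0.06535078493212075
top [ 0.41234992 -0.08867727  1.00989694] [0.091, -0.118, -1.573] [[614.9884558637818, 0.0, 330.18541339792415], [0.0, 614.9884558637818, 243.93583835788226], [0.0, 0.0, 1.0]] 0.005489649394468696
{'clock': 0.1, 'position': [0.1501, -0.6062, 0.1937], 'ee_rot': [-3.1171, -0.3802, 0.0005], 'force': [-0.0729, 0.4748, 0.1595], 'width': 0.9998, 'gripper_force': 0.0, 'joints': [1.2254, 0.4351, 0.025, 1.574, -0.0116, 1.134, -0.0751]}
[[0.971, 0.24, -0.0], [0.24, -0.971, 0.001], [-0.0, -0.001, -1.0]]
-0.0188
```

View pics/top1.png

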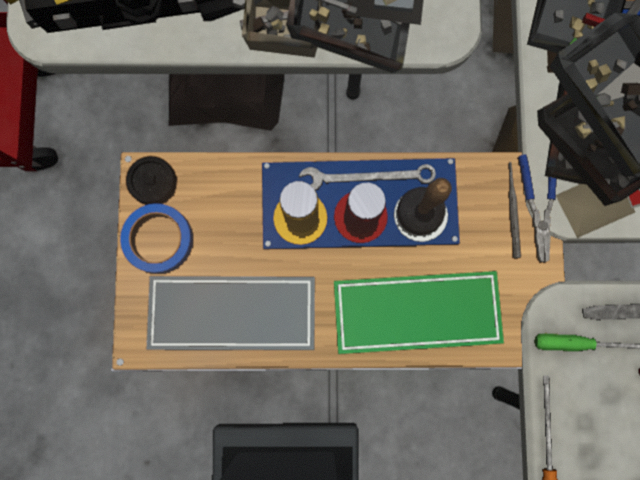

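View pics/scene1.png

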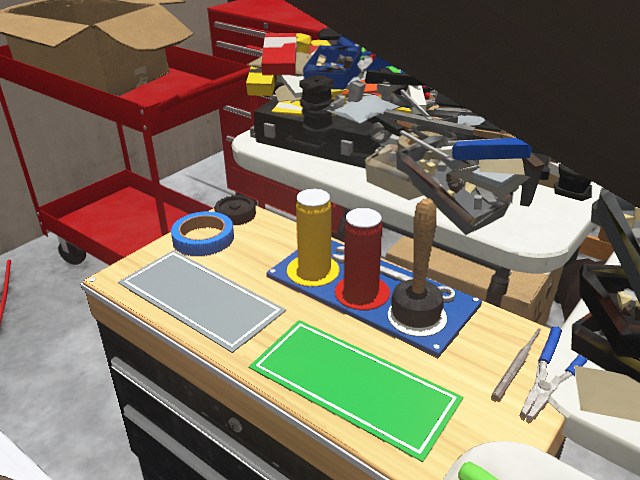

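The top view shows the yellow can's lid at (298,195), the red can's lid at (367,195) and the mallet foot at (422,213) with its handle top at (438,188). The wrench runs (312,178)–(427,173). The grey mat is centred at (231,313) and the green mat at (418,312). Next I measure these.

Run:
```python
from h import *
d=load('top'); P=cloud(d); I=d['pixels'].astype(int); hsv=cv2.cvtColor(d['pixels'],cv2.COLOR_BGR2HSV)
H,S,V=[hsv[...,i].astype(int) for i in range(3)]
ok=d['z_map']>0
v,u=np.mgrid[0:480,0:640]
def box(a,b,c,e): return ok&(u>=a)&(u<=c)&(v>=b)&(v<=e)
def rep(n,m,rect=False):
    p=P[m]; print(n,m.sum(),'med',np.round(np.median(p,0),4),'mid',np.round((p.min(0)+p.max(0))[:2]/2,4),'ext',np.round(np.ptp(p,0),4))
    if rect:
        (c,s,a)=cv2.minAreaRect(p[:,:2].astype(np.float32)); print('   rect',np.round(c,4),np.round(s,4),round(a,2))
zt=np.median(P[box(330,220,500,260)&0==0][:,2]) if 0 else 0
print('wood',np.round(np.median(P[box(200,355,450,363)],0),4))
Z=P[...,2]
b=box(255,150,470,260)
bz=np.median(Z[b&(H>100)&(H<125)&(S>120)]); print('boardz',bz)
rep('board',b&(H>100)&(H<125)&(S>120)&(abs(Z-bz)<.006),True)
for n,m in(('ylid',box(270,170,325,245)),('rlid',box(335,170,390,245))):
    t=Z[m].max(); rep(n,m&(Z>bz+.11),True)
m=box(390,170,460,245); print('malmax',Z[m].max())
rep('malhandle',m&(Z>bz+.165)); 
for a in(.06,.09,.12,.15): rep('h%.2f'%a,m&(Z>bz+a)&(Z<bz+a+.03))
rep('foot',m&(Z>bz+.036)&(Z<bz+.05),True)
rep('wrench',box(300,160,436,190)&(S<70)&(V>90)&(Z<bz+.02),True)
rep('green',box(330,265,510,360)&(H>45)&(H<80)&(S>120),True)
g=box(140,265,325,360)&(S<40); rep('grey',g,True)
rep('tape',box(115,200,196,275)&(H>100)&(H<125)&(S>100)); rep('blackthing',box(122,150,180,205)&(V<70))
rep('pen',box(506,160,522,260)&(V<110)&(Z>-.2))
rep('bench',box(560,360,630,400)); 
rep('rearbench',box(40,50,200,65))
for n,m in(('redpad',b&((H<8)|(H>172))&(S>150)&(abs(Z-bz)<.008)),('yelpad',b&(H>18)&(H<32)&(S>150)&(abs(Z-bz)<.008))): rep(n,m,True)
```

```text
wood [ 0.3636 -0.096   0.0759]
boardz 0.08577154051245339
board 6553 med [ 0.6196 -0.1358  0.0858] mid [ 0.5997 -0.1503] ext [0.1377 0.2973 0.0112]
   rect [ 0.5993 -0.1503] [0.1333 0.296 ] 1.23
ylid 1218 med [ 0.5755 -0.0617  0.2184] mid [ 0.5774 -0.0613] ext [0.0493 0.0505 0.0275]
   rect [ 0.5773 -0.0614] [0.0498 0.05  ] 61.96
rlid 1215 med [ 0.5735 -0.1497  0.2184] mid [ 0.5755 -0.1505] ext [0.0502 0.0507 0.027 ]
   rect [ 0.5753 -0.1501] [0.0494 0.0501] 12.86
malmax 0.2752215261372466
malhandle 419 med [ 0.5799 -0.2374  0.2674] mid [ 0.5821 -0.2388] ext [0.0272 0.0266 0.024 ]
h0.06 43 med [ 0.5756 -0.2342  0.162 ] mid [ 0.5793 -0.2374] ext [0.0124 0.0152 0.028 ]
h0.09 58 med [ 0.5746 -0.2326  0.1927] mid [ 0.5778 -0.2357] ext [0.0143 0.0151 0.0294]
h0.12 71 med [ 0.5728 -0.2312  0.2233] mid [ 0.5769 -0.235 ] ext [0.0171 0.0185 0.0299]
h0.15 244 med [ 0.5741 -0.2321  0.2556] mid [ 0.5818 -0.2385] ext [0.0277 0.0273 0.0297]
foot 1261 med [ 0.5748 -0.2326  0.1292] mid [ 0.5829 -0.2398] ext [0.0679 0.0667 0.0136]
   rect [ 0.5805 -0.2381] [0.068  0.0631] 51.21
wrench 1250 med [ 0.64
[... 398 characters left out ...]
[0.5437 0.1549 0.0991] mid [0.5472 0.1559] ext [0.106  0.1033 0.0293]
blackthing 1869 med [0.6329 0.1668 0.0933] mid [0.6328 0.1676] ext [0.0727 0.0734 0.0276]
pen 671 med [ 0.5783 -0.3852  0.0851] mid [ 0.5913 -0.3929] ext [0.1545 0.0249 0.0202]
bench 2903 med [ 0.3311 -0.4961  0.0847] mid [ 0.331  -0.4967] ext [0.0592 0.1098 0.0112]
rearbench 2570 med [0.833  0.2247 0.0829] mid [0.8344 0.2246] ext [0.0265 0.2522 0.0149]
redpad 681 med [ 0.5654 -0.1306  0.0888] mid [ 0.5753 -0.1502] ext [0.0745 0.0794 0.0107]
   rect [ 0.5714 -0.148 ] [0.0799 0.0649] 68.36
yelpad 815 med [ 0.5598 -0.0544  0.0889] mid [ 0.5709 -0.0587] ext [0.0684 0.0794 0.0109]
   rect [ 0.5692 -0.0596] [0.0657 0.0793] 5.99
```

Run:
```python
from h import *
d=load('top'); P=cloud(d); hsv=cv2.cvtColor(d['pixels'],cv2.COLOR_BGR2HSV)
S,V=hsv[...,1].astype(int),hsv[...,2].astype(int); v,u=np.mgrid[0:480,0:640]
def comp(m):
    n,l,s,c=cv2.connectedComponentsWithStats(m.astype(np.uint8)); return l==1+np.argmax(s[1:,4])
for n,bx,m in(('grey',(140,265,325,360),(S<60)&(V>85)),('whiteline grey',(140,265,325,360),(S<40)&(V>190)),('green line',(330,265,510,360),(S<70)&(V>180)),('whitepad',(390,180,455,248),(S<60)&(V>150)),('wrench',(298,160,440,190),(S<70)&(V>80)&(P[...,2]>.09)&(P[...,2]<.1))):
    k=comp(m&(u>=bx[0])&(v>=bx[1])&(u<=bx[2])&(v<=bx[3])&(d['z_map']>0)); p=P[k][:,:2].astype(np.float32)
    print(n,k.sum(),[np.round(a,4) for a in cv2.minAreaRect(p)])
    if n=='whitepad':
        q=p[p[:,0]<.578]; A=np.c_[2*q,np.ones(len(q))]; s=np.linalg.lstsq(A,(q**2).sum(1),rcond=None)[0]; print('circ',s[:2],np.ptp(p,axis=0),p.min(0),p.max(0))
    if n=='wrench': 
        for y0 in(-.11,-.13,-.15,-.17,-.19,-.21): 
            q=p[abs(p[:,1]-y0)<.01,0]; print(y0,q.min(),q.max())
        print(p.min(0),p.max(0))
```

```text
grey 12172 [array([0.4339, 0.0454]), array([0.2505, 0.1095]), np.float64(89.6627)]
whiteline grey 277 [array([ 0.4326, -0.0262]), array([0.0921, 0.0962]), np.float64(89.9902)]
green line 945 [array([ 0.4333, -0.2366]), array([0.098 , 0.2371]), np.float64(3.2704)]
whitepad 277 [array([ 0.5588, -0.2503]), array([0.0349, 0.0798]), np.float64(19.8581)]
circ [ 0.58021455 -0.24233606] [0.04929173 0.07642943] [ 0.53947175 -0.28371117] [ 0.5887635  -0.20728174]
wrench 1111 [array([ 0.6384, -0.1618]), array([0.0349, 0.2085]), np.float64(1.3098)]
-0.11 0.6307315 0.64329636
-0.13 0.6326859 0.64458
-0.15 0.63348806 0.6448289
-0.17 0.63483083 0.64624393
-0.19 0.6352143 0.64709973
-0.21 0.63592345 0.6478656
[ 0.61915153 -0.2659269 ] [ 0.6580079  -0.05747801]
```

```bash
python3 -m creep '[[0,0,-1,0,1],[0,0,-1,0,1],[0,0,-1,0,1],[0.9,-0.45,0,0,1],[1,-0.5,0,0,1],[1,-0.5,0,0,1],[1,-0.5,0,0,1],[1,-0.5,0,0,1],[1,-0.5,0,0,1],[1,-0.5,0,0,1],[1,-0.5,0,0,1],[1,-0.5,0,0,1]]' 30; python3 -m creep '[[1,-0.5,0,0,1],[1,-0.5,0,0,1],[0.8,-0.4,0,0,1],[0,0,0,-1,1],[0,0,0,-1,1],[0,0,0,-1,1],[0,0,0,-1,1],[0,0,0,-1,1],[0,0,0,-1,1],[0,0,0,-1,1],[0,0,0,-1,1],[0,0,0,-1,1]]'; python3 -m creep '[[0,0,0,-1,1],[0,0,0,-1,1],[0,0,0,-1,1],[0,0,0,-1,1],[0,0,0,-1,1],[0,0,0,-1,1],[0,0,0,-1,1],[0,0,0,-1,1],[0,0,0,-1,1],[0,0,0,-1,1]]'; python3 -c "
from h import *
st()"
```

```text
clock: 1.6
position: [0.4538, -0.3472, 0.3141]
ee_rot: [-3.118, -0.38, 0.001]
force: [0.7, 0.0, -0.0]
width: 1.003
gripper_force: 0.0
clock: 3.1
position: [0.548, -0.267, 0.3139]
ee_rot: [-2.846, -1.328, 0.001]
force: [-0.4, -0.5, -0.2]
width: 0.998
gripper_force: 0.0
clock: 4.35
position: [0.548, -0.267, 0.3139]
ee_rot: [-2.22, -2.222, 0.001]
force: [0.1, -0.8, -0.6]
width: 1.002
gripper_force: 0.0
{'clock': 4.35, 'position': [0.548, -0.267, 0.3139], 'ee_rot': [-2.22, -2.2216, 0.0007], 'force': [0.0508, -0.8423, -0.5889], 'width': 1.0018, 'gripper_force': 0.0, 'joints': [0.6683, 0.3831, -0.447, 1.3888, 0.1644, 1.4074, 0.2235]}
[[-0.001, 1.0, -0.001], [1.0, 0.001, 0.0], [0.0, -0.001, -1.0]]
```

```bash
python3 -m creep '[[0.7,0.84,0,0,1],[0,0,0,0,1],[0,0,0.8,0,1],[0,0,0.8,0,1],[0,0,0.7,0,1],[0,0,0,0,1],[0,0,0,0,0],[0,0,0,0,0],[0,0,0,0,0],[0,0,0,0,0],[0,0,0,0,0],[0,0,0,0,0]]' 30
```

```text
clock: 5.85
position: [0.5819, -0.2391, 0.2225]
ee_rot: [2.223, 2.22, -0.0]
force: [0.0, 0.6, 0.4]
width: 0.396
gripper_force: 0.0
```

```bash
python3 -m creep '[[0,0,0,0,0],[0,0,0,0,0],[0,0,0,0,0],[0,0,0,0,0],[0,0,-0.2,0,0],[0,0,-0.4,0,0],[0,0,-0.4,0,0],[0,0,0,0,0]]'
```

```text
clock: 6.85
position: [0.583, -0.2392, 0.2647]
ee_rot: [2.221, 2.217, 0.003]
force: [0.3, 0.0, -3.1]
width: 0.27
gripper_force: 29.8
```

```bash
python3 -m creep '[[0,-0.4,0,0,0],[0,-0.8,0,0,0],[0,-0.8,0,0,0],[0,-0.8,0,0,0],[0.3,-0.6,0,0,0],[0.6,-0.3,0,0,0],[0.8,0,0,0,0],[0.8,0,0,0,0],[0.8,0,0,0,0],[0.8,0,0,0,0],[0.8,0,0,0,0],[0.8,0,0,0,0]]'; python3 -m creep '[[0.8,0,0,0,0],[0.8,0,0,0,0],[0.8,0,0,0,0],[0.7,0,0,0,0],[0.36,0,0,0,0],[0,0,0,0,0],[0,0,0,0,0]]'
```

```text
clock: 8.35
position: [0.434, -0.0098, 0.2624]
ee_rot: [2.223, 2.219, -0.0]
force: [-0.1, 0.0, -3.8]
width: 0.273
gripper_force: 29.8
clock: 9.22
position: [0.4345, 0.1265, 0.2622]
ee_rot: [2.224, 2.219, -0.001]
force: [0.5, -1.3, -4.4]
width: 0.275
gripper_force: 29.8
```

```bash
python3 -m creep '[[0,0,0.5,0,0],[0,0,0.4,0,0],[0,0,0.2,0,0],[0,0,0.1,0,0],[0,0,0,0,0]]'; python3 -m creep '[[0,0,0.04,0,0],[0,0,0,0,0]]'
```

```text
clock: 9.85
position: [0.4346, 0.1276, 0.2145]
ee_rot: [-2.223, -2.22, -0.0]
force: [-0.2, -0.2, -3.4]
width: 0.276
gripper_force: 29.8
clock: 10.1
position: [0.4347, 0.1275, 0.213]
ee_rot: [2.223, 2.219, 0.0]
force: [-0.6, 0.3, -3.4]
width: 0.275
gripper_force: 29.8
```

```bash
python3 -m creep '[[0,0,0.03,0,0],[0,0,0,0,0]]'; python3 -m creep '[[0,0,0.03,0,0],[0,0,0,0,0]]'
```

```text
clock: 10.35
position: [0.4351, 0.1281, 0.2123]
ee_rot: [2.223, 2.22, 0.002]
force: [0.5, 1.2, 3.9]
width: 0.275
gripper_force: 30.0
clock: 10.6
position: [0.4357, 0.1286, 0.2121]
ee_rot: [2.222, 2.219, 0.005]
force: [-1.8, -0.4, 14.3]
width: 0.276
gripper_force: 30.5
```

```bash
python3 -m creep '[[0,0,-0.03,0,0.3],[0,0,-0.02,0,0.5],[0,0,0,0,0.8],[0,0,0,0,1],[0,0,0,0,1],[0,0,0,0,1],[0,0,-0.4,0,1],[0,0,-0.7,0,1],[0,0,-0.8,0,1],[0,0,0,0,1],[-0.6,0,0,0,1],[-0.9,0,0,0,1]]'; python3 -m creep '[[-0.9,0.3,0,0,1],[-0.9,0.6,0,0,1],[-0.9,0.6,0,0,1],[-0.9,0.6,0,0,1],[-0.9,0.6,0,0,1],[-0.7,0.6,0,0,1],[-0.28,0.21,0,0,1],[0,0,0,0,1],[0,0,0,0,1]]'
python3 - <<'E'
from h import *
d=snap('top','t2.png'); P=cloud(d); v,u=np.mgrid[0:480,0:640]; m=(u>140)&(u<210)&(v>265)&(v<360)&(P[...,2]>.235)
p=P[m]; print(m.sum(),np.round(p.max(0),4),np.round((p.min(0)+p.max(0))/2,4))
E
```

```text
clock: 12.1
position: [0.4342, 0.0677, 0.2886]
ee_rot: [-2.22, -2.222, -0.001]
force: [1.1, 0.7, -0.3]
width: 1.001
gripper_force: 0.0
clock: 13.22
position: [0.5739, -0.1502, 0.2887]
ee_rot: [-2.221, -2.221, -0.0]
force: [0.7, 0.6, -0.2]
width: 1.001
gripper_force: 0.0
365 [0.4496 0.1294 1.0099] [0.431  0.0204 0.6225]
```

View pics/t2.png

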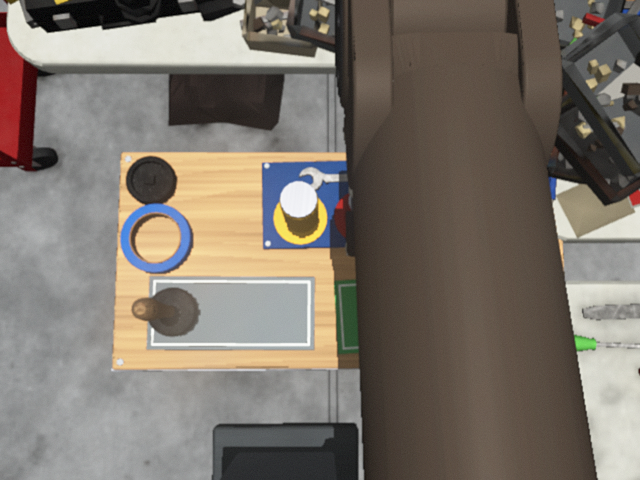

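```bash
python3 -m creep '[[0,0.04,0.3,0,1],[0,0,0.5,0,1],[0,0,0.6,0,1],[0,0,0.6,0,1],[0,0,0.6,0,1],[0,0,0.1,0,1],[0,0,0,0,0.5],[0,0,0,0,0.3],[0,0,0,0,0.3],[0,0,0,0,0.3],[0,0,0,0,0.3],[0,0,0,0,0.3]]'
```

```text
clock: 14.78
position: [0.5763, -0.152, 0.1806]
ee_rot: [2.223, 2.219, 0.0]
force: [-0.8, -0.4, 1.1]
width: 0.509
gripper_force: 30.0
```

The mallet stands upright on the grey mat, with its foot at about (174,312). The red can reads narrower than 52 mm, probably because I gripped its neck, so I'll regrip 13 mm lower.

```bash
python3 -m creep '[[0,0,0,0,0.8],[0,0,0,0,0.8],[0,0,0,0,0.8],[0,0,0.33,0,0.8],[0,0,0,0,0.3],[0,0,0,0,0.3],[0,0,0,0,0.3],[0,0,0,0,0.3],[0,0,0,0,0.3],[0,0,0,0,0.3]]'; python3 -m creep '[[0,0,-0.2,0,0.3],[0,0,-0.4,0,0.3],[0,0,-0.4,0,0.3],[0,0,0,0,0.3]]'
```

```text
clock: 16.02
position: [0.5762, -0.1519, 0.1673]
ee_rot: [2.223, 2.22, 0.0]
force: [0.7, -0.8, -0.7]
width: 0.547
gripper_force: 30.0
clock: 16.52
position: [0.5773, -0.1519, 0.2094]
ee_rot: [2.221, 2.217, 0.003]
force: [0.1, 0.9, -2.6]
width: 0.546
gripper_force: 30.0
```

```bash
python3 -m creep '[[0,-0.4,0,0,0.3],[0,-0.8,0,0,0.3],[0,-0.8,0,0,0.3],[0,-0.8,0,0,0.3],[0.3,-0.5,0,0,0.3],[0.6,-0.26,0,0,0.3],[0.8,0,0,0,0.3],[0.8,0,0,0,0.3],[0.8,0,0,0,0.3],[0.8,0,0,0,0.3],[0.6,0,0,0,0.3],[0.24,0,0,0,0.3]]'; python3 -m creep '[[0,0,0,0,0.3],[0,0,0.5,0,0.3],[0,0,0.4,0,0.3],[0,0,0.2,0,0.3],[0,0,0.1,0,0.3],[0,0,0.04,0,0.3],[0,0,0,0,0.3]]'
```

```text
clock: 18.02
position: [0.4339, 0.0486, 0.2074]
ee_rot: [-2.219, -2.223, -0.001]
force: [0.0, -0.7, -3.4]
width: 0.547
gripper_force: 30.0
clock: 18.9
position: [0.4342, 0.046, 0.1579]
ee_rot: [2.223, 2.219, 0.001]
force: [1.2, 0.3, -3.8]
width: 0.546
gripper_force: 30.0
```

```bash
python3 -m creep '[[0,0,0.03,0,0.3],[0,0,0,0,0.3]]'; python3 -m creep '[[0,0,0.02,0,0.3],[0,0,0,0,0.3]]'
```

```text
clock: 19.15
position: [0.4345, 0.0461, 0.1571]
ee_rot: [2.223, 2.219, 0.001]
force: [-1.3, -0.3, 3.7]
width: 0.551
gripper_force: 30.0
clock: 19.4
position: [0.4348, 0.0462, 0.1571]
ee_rot: [2.222, 2.218, 0.002]
force: [-5.5, -1.2, 16.2]
width: 0.544
gripper_force: 30.0
```

```bash
python3 -m creep '[[0,0,-0.03,0,0.6],[0,0,-0.01,0,0.8],[0,0,0,0,1],[0,0,0,0,1],[0,0,-0.5,0,1],[0,0,-0.8,0,1],[0,0,-0.8,0,1],[0,0,0,0,1],[-0.5,0.6,0,0,1],[-0.7,0.9,0,0,1],[-0.7,0.9,0,0,1],[-0.6,0.8,0,0,1]]'; python3 -m creep '[[-0.18,0.36,0,0,1],[0,0,0,0,1],[0,0,0.5,0,1]]'
```

```text
clock: 20.9
position: [0.5626, -0.0557, 0.2399]
ee_rot: [-2.223, -2.218, 0.002]
force: [0.3, -0.9, 0.7]
width: 1.001
gripper_force: 0.0
clock: 21.28
position: [0.5762, -0.0597, 0.2221]
ee_rot: [2.22, 2.221, 0.003]
force: [-0.3, 0.4, 0.0]
width: 0.998
gripper_force: 0.0
```

```bash
python3 -m creep '[[-0.03,0.02,0.5,0,1],[0,0,0.5,0,1],[0,0,0.34,0,1],[0,0,0,0,0.3],[0,0,0,0,0.3],[0,0,0,0,0.3],[0,0,0,0,0.3],[0,0,0,0,0.3],[0,0,0,0,0.3],[0,0,0,0,0.3]]'; python3 -m creep '[[0,0,-0.2,0,0.3],[0,0,-0.4,0,0.3],[0,0,-0.4,0,0.3],[0,0,0,0,0.3]]'
```

```text
clock: 22.52
position: [0.5774, -0.0627, 0.1679]
ee_rot: [2.223, 2.219, 0.001]
force: [0.7, 0.3, 3.2]
width: 0.542
gripper_force: 30.0
clock: 23.02
position: [0.5781, -0.0625, 0.2096]
ee_rot: [2.222, 2.218, 0.003]
force: [0.8, -0.2, -2.6]
width: 0.542
gripper_force: 30.0
```

```bash
python3 -m creep '[[0,-0.4,0,0,0.3],[0,-0.8,0,0,0.3],[0,-0.8,0,0,0.3],[0.1,-0.8,0,0,0.3],[0.3,-0.5,0,0,0.3],[0.25,-0.29,0,0,0.3],[0,0,0,0,0.3],[0,0,0.5,0,0.3],[0,0,0.4,0,0.3],[0,0,0.2,0,0.3],[0,0,0.1,0,0.3],[0,0,0,0,0.3]]'; python3 -m creep '[[0,0,0.04,0,0.3],[0,0,0,0,0.3]]'
```

```text
clock: 24.52
position: [0.4338, -0.0365, 0.1597]
ee_rot: [-2.223, -2.22, -0.0]
force: [-0.0, 0.1, -2.8]
width: 0.547
gripper_force: 30.0
clock: 24.78
position: [0.4336, -0.0365, 0.1582]
ee_rot: [2.223, 2.219, 0.0]
force: [0.1, -0.4, -2.7]
width: 0.543
gripper_force: 30.0
```

```bash
python3 -m creep '[[0,0,0.03,0,0.3],[0,0,0,0,0.3]]'
```

```text
clock: 25.02
position: [0.4342, -0.0365, 0.1578]
ee_rot: [2.222, 2.218, 0.001]
force: [-1.3, -0.6, 7.0]
width: 0.543
gripper_force: 30.0
```

```bash
python3 -m creep '[[0,0,-0.03,0,0.6],[0,0,0,0,0.8],[0,0,0,0,1],[0,0,0,0,1],[0,0,-0.5,0,1],[0,0,-0.8,0,1],[0,0,-0.8,0,1],[0,0,0,0,1],[-0.4,0.6,0,0,0.8],[-0.6,0.9,0,0,0.5],[-0.6,0.9,0,0,0.5],[-0.6,0.9,0,0,0.5]]'; python3 -m creep '[[-0.6,0.9,0,0,0.5],[-0.34,0.6,0,0,0.5],[0,0.3,0,0,0.5],[0,0,0,-0.5,0.5],[0,0,0,0,0.5]]'
python3 - <<'E'
from h import *
st(); snap('scene','s2.png')
E
```

```text
clock: 26.52
position: [0.566, -0.1256, 0.2408]
ee_rot: [-2.223, -2.219, 0.002]
force: [-0.3, 1.4, 0.2]
width: 0.616
gripper_force: 0.0
clock: 27.15
position: [0.6365, -0.1613, 0.2421]
ee_rot: [-2.181, -2.26, 0.0]
force: [0.1, -0.2, -0.3]
width: 0.502
gripper_force: 0.0
{'clock': 27.15, 'position': [0.6365, -0.1613, 0.2421], 'ee_rot': [-2.1812, -2.2604, 0.0003], 'force': [0.0806, -0.2357, -0.2881], 'width': 0.5017, 'gripper_force': 0.0, 'joints': [0.5313, 0.5264, -0.591, 1.3792, 0.2928, 1.3237, -0.0325]}
[[-0.036, 0.999, -0.0], [0.999, 0.036, 0.0], [0.0, -0.0, -1.0]]
```

View pics/s2.png

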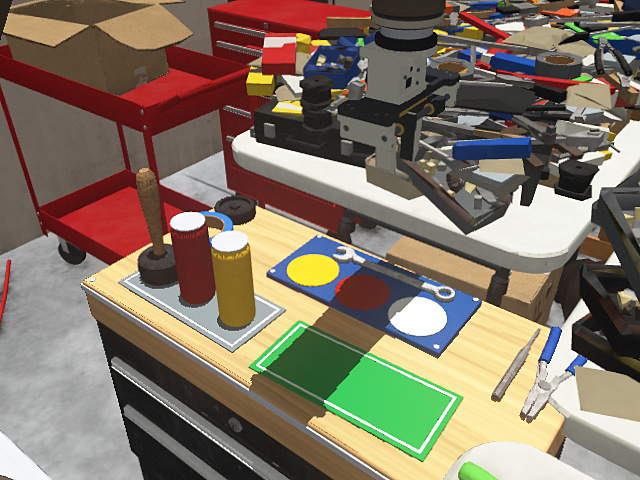

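All three stand on the grey mat. The pads at (314,270), (361,293) and (417,317) and the wrench (345–440, 255–292) are now unobstructed. I'll measure them from this frame.

Run:
```python
from h import *
d=load('scene'); P=cloud(d); hsv=cv2.cvtColor(d['pixels'],cv2.COLOR_BGR2HSV)
H,S,V=[hsv[...,i].astype(int) for i in range(3)]; v,u=np.mgrid[0:480,0:640]
def comp(m):
    n,l,s,c=cv2.connectedComponentsWithStats(m.astype(np.uint8)); return l==1+np.argmax(s[1:,4])
for n,bx,m in(('yel',(280,245,350,290),(H>18)&(H<32)&(S>120)),('red',(330,270,392,315),((H<8)|(H>172))&(S>120)),('white',(384,292,452,342),(S<50)&(V>140)),('wrench',(330,244,456,302),(S<80)&(V>60)&(P[...,2]>.0905)),('board',(264,230,485,356),(H>100)&(H<125)&(S>100)),('green',(245,315,465,460),(H>45)&(H<80)&(S>100)),('grey',(115,245,290,352),(S<60)&(V>70)&(P[...,2]<.085))):
    k=comp(m&(u>=bx[0])&(v>=bx[1])&(u<=bx[2])&(v<=bx[3])&(d['z_map']>0)); p=P[k]; q=p[:,:2].astype(np.float32)
    print(n,k.sum(),[np.round(a,4) for a in cv2.minAreaRect(q)],'mid',np.round((p.min(0)+p.max(0))/2,4),np.round(np.ptp(p,axis=0),4),'medz',round(np.median(p[:,2]),4))
    if n=='wrench':
        for y0 in(-.13,-.15,-.17,-.19): 
            s=q[abs(q[:,1]-y0)<.01,0]; print(y0,s.min(),s.max())
```

```text
yel 1294 [array([ 0.5754, -0.0564]), array([0.0856, 0.0801]), np.float64(36.1299)] mid [ 0.5763 -0.0554  0.0886] [0.0857 0.0842 0.0081] medz 0.0887
red 1493 [array([ 0.5771, -0.1488]), array([0.0848, 0.0794]), np.float64(36.8095)] mid [ 0.5781 -0.1491  0.0887] [0.0841 0.0813 0.0063] medz 0.0887
white 1578 [array([ 0.5812, -0.2489]), array([0.067, 0.086]), np.float64(86.3839)] mid [ 0.582  -0.2482  0.0877] [0.0867 0.0676 0.0082] medz 0.0888
wrench 873 [array([ 0.6357, -0.1601]), array([0.038 , 0.2098]), np.float64(1.6984)] mid [ 0.6359 -0.1599  0.0936] [0.0433 0.2098 0.0061] medz 0.0931
-0.13 0.629576 0.64160436
-0.15 0.62997913 0.6426228
-0.17 0.6311255 0.6445621
-0.19 0.6309146 0.6447417
board 1641 [array([ 0.601 , -0.2569]), array([0.1372, 0.0837]), np.float64(0.6663)] mid [ 0.601  -0.2569  0.0832] [0.1377 0.0845 0.0113] medz 0.0859
green 9919 [array([ 0.433 , -0.2342]), array([0.0931, 0.2303]), np.float64(3.278)] mid [ 0.4331 -0.2344  0.0791] [0.1029 0.2334 0.0076] medz 0.0792
grey 3738 [array([0.4334, 0.0477]), array([0.254 , 0.1137]), np.float64(89.4639)] mid [0.4328 0.0478 0.079 ] [0.1139 0.2547 0.0086] medz 0.0792
```

```bash
python3 -m creep '[[0,0.04,0.6,0,0.5],[0,0,0.8,0,0.5],[0,0,0.8,0,0.5],[0,0,0.8,0,0.5],[0,0,0.5,0,0.5],[0,0,0.2,0,0.5],[0,0,0.1,0,0.5],[0,0,0,0,0.5]]'
```

```text
clock: 28.2
position: [0.6393, -0.1624, 0.0908]
ee_rot: [2.183, 2.257, 0.001]
force: [1.4, -0.9, 1.4]
width: 0.503
gripper_force: 0.0
```

```bash
python3 -m creep '[[0,0,0.07,0,0.5],[0,0,0,0,0],[0,0,0,0,0],[0,0,0,0,0],[0,0,0,0,0],[0,0,0,0,0],[0,0,0,0,0]]' 40;python3 -m creep '[[0,0,-0.1,0,0],[0,0,-0.3,0,0],[0,0,-0.4,0,0],[0,0,-0.4,0,0],[0,0,0,0,0]]'
```

```text
clock: 29.08
position: [0.6388, -0.1624, 0.0872]
ee_rot: [-2.184, -2.258, 0.0]
force: [0.6, -1.2, 0.6]
width: 0.004
gripper_force: 0.0
clock: 29.7
position: [0.6401, -0.1624, 0.1374]
ee_rot: [2.182, 2.256, 0.003]
force: [-0.5, -1.1, -0.7]
width: 0.005
gripper_force: 0.0
```

Run:
```python
from h import *
d=snap('scene','x.png'); cv2.imwrite('pics/s3.png',cv2.resize(d['pixels'][180:370,230:500],None,fx=2.9,fy=2.9))
P=cloud(d); 
for uv in((360,262),(375,267),(390,272),(405,278),(420,284)): print(uv,np.round(P[uv[1],uv[0]],4),d['pixels'][uv[1],uv[0]])
```

```text
(360, 262) [ 0.6319 -0.1073  0.0917] [171 178 183]
(375, 267) [ 0.6332 -0.1346  0.0934] [ 91  96 100]
(390, 272) [ 0.6344 -0.1612  0.095 ] [ 94  98 102]
(405, 278) [ 0.6372 -0.1862  0.0934] [ 99 103 106]
(420, 284) [ 0.638  -0.2115  0.0935] [89 93 96]
```

View pics/s3.png

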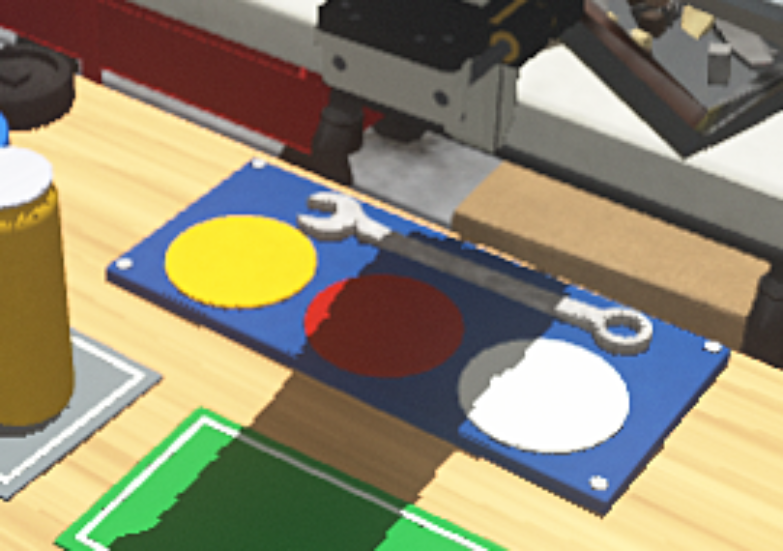

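```bash
cat >> h.py <<'E'
def proj(d,X):
    R=cv2.Rodrigues(np.array(d['rotation'],float))[0]; p=(np.array(X)-d['position'])@R; a,b=p[...,0]/-p[...,2],-p[...,1]/-p[...,2]
    s=1+d['k1']*(a*a+b*b); K=d['camera_matrix']; return np.stack([K[0,0]*a*s+K[0,2],K[1,1]*b*s+K[1,2]],-1)
E
python3 - <<'E'
from h import *
d=load('scene'); P=cloud(d); t=np.array([.6395,-.1624,.1374])
uv=proj(d,np.array([t,t+[0,0,.047],t+[0,0,.066]])); print(uv, (uv-[230,180])*2.9)
m=(abs(P[...,1]-t[1])<.12)&(abs(P[...,0]-t[0])<.12)&(P[...,2]>.11)&(P[...,2]<.3)
for z in np.arange(.11,.3,.01):
    k=m&(abs(P[...,2]-z)<.005); 
    if k.sum(): p=P[k]; print(round(z,3),k.sum(),np.round(p.min(0)[:2],3),np.round(p.max(0)[:2],3))
E
```

```text
[[393.96872597 247.90927558]
 [395.74451849 221.24616528]
 [396.49768345 210.02266687]] [[475.50930532 196.93689917]
 [480.65910363 119.6138793 ]
 [482.84328201  87.06573392]]
0.17 20 [ 0.629 -0.173] [ 0.646 -0.15 ]
0.18 75 [ 0.62  -0.173] [ 0.654 -0.151]
0.19 110 [ 0.619 -0.174] [ 0.657 -0.155]
0.2 99 [ 0.619 -0.174] [ 0.656 -0.163]
0.21 102 [ 0.617 -0.174] [ 0.657 -0.164]
0.22 47 [ 0.618 -0.174] [ 0.644 -0.169]
0.24 419 [ 0.548 -0.202] [ 0.726 -0.128]
0.25 783 [ 0.548 -0.202] [ 0.727 -0.128]
0.26 774 [ 0.543 -0.202] [ 0.731 -0.127]
0.27 579 [ 0.54  -0.202] [ 0.732 -0.128]
0.28 1786 [ 0.54  -0.202] [ 0.735 -0.128]
0.29 441 [ 0.585 -0.188] [ 0.657 -0.139]
```

Run:
```python
from h import *
d=load('scene'); P=cloud(d)
for r in range(190,262,6): print(r,[(tuple(np.round(P[r,c],3)),d['pixels'][r,c].tolist()) for c in (392,396)])
cv2.imwrite('pics/s4.png',cv2.resize(d['pixels'][160:280,330:480],None,fx=5,fy=5,interpolation=cv2.INTER_CUBIC))
```

```text
190 [((np.float64(0.567), np.float64(-0.196), np.float64(0.28)), [36, 34, 34]), ((np.float64(0.608), np.float64(-0.178), np.float64(0.255)), [34, 34, 34])]
196 [((np.float64(0.561), np.float64(-0.2), np.float64(0.275)), [34, 33, 34]), ((np.float64(0.608), np.float64(-0.178), np.float64(0.246)), [32, 32, 34])]
202 [((np.float64(0.581), np.float64(-0.189), np.float64(0.253)), [74, 77, 77]), ((np.float64(0.585), np.float64(-0.192), np.float64(0.253)), [54, 54, 54])]
208 [((np.float64(0.573), np.float64(-0.194), np.float64(0.25)), [63, 63, 64]), ((np.float64(0.62), np.float64(-0.173), np.float64(0.22)), [106, 113, 116])]
214 [((np.float64(0.62), np.float64(-0.167), np.float64(0.208)), [104, 113, 113]), ((np.float64(0.622), np.float64(-0.172), np.float64(0.209)), [100, 109, 113])]
220 [((np.float64(0.62), np.float64(-0.167), np.float64(0.198)), [107, 115, 117]), ((np.float64(0.623), np.float64(-0.172), np.float64(0.198)), [102, 111, 111])]
226 [((np.float64(0.622), np.float64(-0.167), np.float64(0.187)), [107, 116, 116]), ((np.float64(0.622), np.float64(-0.173), np.float64(0.189)), [104, 113, 114])]
232 [((np.float64(1.744), np.float64(0.491), np.float64(-0.664)), [158, 157, 158]), ((np.float64(1.078), np.float64(0.089), np.float64(-0.16)), [92, 90, 92])]
238 [((np.float64(1.708), np.float64(0.468), np.float64(-0.664)), [148, 150, 151]), ((np.float64(1.697), np.float64(0.444), np.float64(-0.649)), [147, 150, 149])]
244 [((np.float64(1.662), np.float64(0.439), np.float64(-0.655)), [164, 162, 157]), ((np.float64(1.283), np.float64(0.204), np.float64(-0.354)), [118, 168, 204])]
250 [((np.float64(1.251), np.float64(0.198), np.float64(-0.355)), [120, 167, 200]), ((np.float64(1.258), np.float64(0.189), np.float64(-0.355)), [115, 163, 196])]
256 [((np.float64(1.235), np.float64(0.187), np.float64(-0.363)), [59, 77, 93]), ((np.float64(1.24), np.float64(0.177), np.float64(-0.362)), [109, 150, 177])]
```

View pics/s4.png

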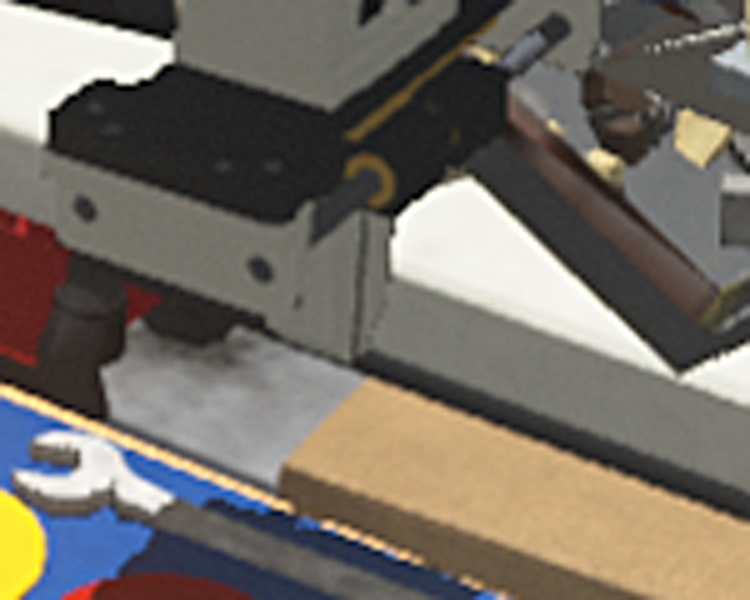

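The gripper closed on nothing. In the image the fingertips sit about 33 mm above the reported TCP, at z≈0.17 rather than 0.137. Body height (0.235) and the can-neck grasp both fit that bias. So I'll go lower, feeling for contact.

```bash
python3 -m creep '[[0,0,0,0,0.5],[0,0,0.2,0,0.5],[0,0,0.5,0,0.5],[0,0,0.6,0,0.5],[0,0,0.3,0,0.5],[0,0,0.15,0,0.5],[0,0,0,0,0.5],[0,0,0,0,0.5]]'
python3 - <<'E'
from h import *
s=st(); d=snap('scene','x.png'); P=cloud(d); t=np.array(s['position'])
m=(abs(P[...,1]-t[1])<.03)&(abs(P[...,0]-t[0])<.06)&(P[...,2]>.0965)&(P[...,2]<.2)
for z in np.arange(.098,.15,.005):
    k=m&(abs(P[...,2]-z)<.0025)
    if k.sum(): p=P[k]; print(round(z,3),k.sum(),np.round(p.min(0)[:2],3),np.round(p.max(0)[:2],3))
E
```

```text
clock: 30.75
position: [0.6394, -0.1623, 0.066]
ee_rot: [2.183, 2.257, 0.001]
force: [0.5, -0.6, 0.2]
width: 0.5
gripper_force: 0.0
{'clock': 30.75, 'position': [0.6394, -0.1623, 0.066], 'ee_rot': [2.1835, 2.2574, 0.0012], 'force': [0.5476, -0.5908, 0.2237], 'width': 0.5, 'gripper_force': 0.0, 'joints': [0.5086, 0.6738, -0.5413, 1.5862, 0.3945, 0.9911, -0.1211]}
[[-0.033, 0.999, 0.001], [0.999, 0.033, -0.0], [-0.0, 0.001, -1.0]]
0.098 15 [ 0.61  -0.173] [ 0.666 -0.151]
0.103 47 [ 0.605 -0.173] [ 0.667 -0.152]
0.108 52 [ 0.6   -0.174] [ 0.674 -0.152]
0.113 67 [ 0.596 -0.174] [ 0.675 -0.152]
0.118 71 [ 0.595 -0.174] [ 0.675 -0.152]
0.123 77 [ 0.596 -0.175] [ 0.677 -0.152]
0.128 25 [ 0.596 -0.174] [ 0.675 -0.154]
0.133 21 [ 0.605 -0.174] [ 0.674 -0.17 ]
0.138 23 [ 0.605 -0.174] [ 0.677 -0.169]
0.143 19 [ 0.606 -0.173] [ 0.677 -0.17 ]
0.148 10 [ 0.606 -0.173] [ 0.676 -0.162]
```

```bash
python3 -m creep '[[0,0,0.1,0,0.5],[0,0,0.05,0,0.5],[0,0,0,0,0.5]]'; python3 -m creep '[[0,0,0.05,0,0.5],[0,0,0,0,0.5]]'
```

```text
clock: 31.18
position: [0.6387, -0.1624, 0.059]
ee_rot: [-2.184, -2.258, 0.0]
force: [0.2, 0.1, 0.5]
width: 0.497
gripper_force: 0.0
clock: 31.42
position: [0.6388, -0.1624, 0.057]
ee_rot: [-2.184, -2.258, 0.0]
force: [0.3, -0.4, 0.2]
width: 0.503
gripper_force: 0.0
```

```bash
python3 -m creep '[[0,0,0.04,0,0.5],[0,0,0,0,0.5]]'; python3 -m creep '[[0,0,0.04,0,0.5],[0,0,0,0,0.5]]'
```

```text
clock: 31.68
position: [0.639, -0.1624, 0.0561]
ee_rot: [2.184, 2.258, 0.0]
force: [-1.2, -1.1, 5.2]
width: 0.497
gripper_force: 2.2
clock: 31.92
position: [0.6391, -0.1624, 0.0559]
ee_rot: [2.183, 2.257, 0.0]
force: [-5.3, -0.2, 16.8]
width: 0.498
gripper_force: 8.3
```

```bash
python3 -m creep '[[0,0,-0.08,0,0.5],[0,0,0,0,0.3],[0,0,0,0,0],[0,0,0,0,0],[0,0,0,0,0],[0,0,0,0,0],[0,0,0,0,0],[0,0,0,0,0]]' 45;python3 -m creep '[[0,0,-0.1,0,0],[0,0,-0.3,0,0],[0,0,-0.4,0,0],[0,0,-0.4,0,0],[0,0,0,0,0]]'
```

```text
clock: 32.92
position: [0.6387, -0.1624, 0.0571]
ee_rot: [-2.184, -2.258, 0.0]
force: [0.2, 0.1, -1.0]
width: 0.111
gripper_force: 45.1
clock: 33.55
position: [0.6402, -0.1624, 0.1075]
ee_rot: [2.182, 2.256, 0.003]
force: [0.2, -1.2, -1.2]
width: 0.115
gripper_force: 45.1
```

```bash
python3 -m creep '[[-0.4,0,0,0,0],[-0.7,0,0,0,0],[-0.6,-0.2,0,0,0],[0,-0.6,0,0,0],[0,-0.8,0,0,0],[0,-0.8,0,0,0],[0,-0.8,0,0,0],[0,-0.8,0,0,0],[0,-0.7,0,0,0],[0,-0.47,0,0,0],[0,0,0,-0.33,0],[0,0,0,0,0]]'
```

```text
clock: 35.05
position: [0.4354, -0.2375, 0.1054]
ee_rot: [2.157, 2.283, 0.001]
force: [0.8, 0.1, -1.6]
width: 0.115
gripper_force: 45.1
```

Run:
```python
from h import *
for n in('scene','top'):
    d=snap(n,n+'w.png'); P=cloud(d); m=(abs(P[...,2]-.139)<.007)&(abs(P[...,0]-.435)<.06)&(abs(P[...,1]+.237)<.13); p=P[m]; print(n,m.sum(),np.round(p.min(0),4),np.round(p.max(0),4),np.round((p.min(0)+p.max(0))/2,4),np.round(np.ptp(p,axis=0),4),cv2.minAreaRect(p[:,:2].astype(np.float32)))
```

```text
scene 1001 [ 0.414  -0.3393  0.1348] [ 0.4514 -0.1387  0.1459] [ 0.4327 -0.239   0.1404] [0.0374 0.2005 0.0111] ((0.4337482452392578, -0.23863066732883453), (0.03172088414430618, 0.2012110948562622), 2.284457206726074)
top 666 [ 0.4149 -0.2188  0.1371] [ 0.45   -0.1323  0.1459] [ 0.4325 -0.1755  0.1415] [0.0351 0.0865 0.0088] ((0.4321056008338928, -0.17544642090797424), (0.08646899461746216, 0.03504810109734535), 89.2295150756836)
```

```bash
python3 -m creep '[[0,0,0.3,-0.15,0],[0,0,0.5,0,0],[0,0,0.3,0,0],[0,0,0.15,0,0],[0,0,0.06,0,0],[0,0,0,0,0]]'; python3 -m creep '[[0,0,0.05,0,0],[0,0,0,0,0]]'
```

```text
clock: 35.9
position: [0.4347, -0.2372, 0.053]
ee_rot: [2.146, 2.294, 0.0]
force: [-0.0, 0.2, -1.3]
width: 0.119
gripper_force: 45.1
clock: 36.15
position: [0.4345, -0.2373, 0.051]
ee_rot: [2.146, 2.294, -0.0]
force: [0.8, -0.4, -2.3]
width: 0.113
gripper_force: 45.1
```

```bash
python3 -m creep '[[0,0,0.03,0,0],[0,0,0,0,0]]'; python3 -m creep '[[0,0,0.03,0,0],[0,0,0,0,0]]'
```

```text
clock: 36.4
position: [0.4346, -0.2373, 0.0499]
ee_rot: [2.146, 2.294, -0.0]
force: [-0.1, -0.1, 1.8]
width: 0.117
gripper_force: 45.1
clock: 36.65
position: [0.4346, -0.2374, 0.0496]
ee_rot: [2.145, 2.294, -0.001]
force: [-4.9, 0.6, 17.9]
width: 0.123
gripper_force: 45.1
```

```bash
python3 -m creep '[[0,0,-0.05,0,0.2],[0,0,0,0,0.4],[0,0,0,0,0.4],[0,0,-0.3,0,0.4],[0,0,-0.8,0,0.4],[0,0,-1,0,1],[0,0,-1,0,1],[0,0,-1,0,1],[0,0,-0.9,0.98,1],[0,0,0,0,1]]' 30
python3 - <<'E'
from h import *
st()
for n in('top','scene'):
    d=snap(n,n+'5.png'); P=cloud(d)
    for nm,y0 in(('yel',-.0365),('red',.0455)):
        m=(abs(P[...,2]-.2085)<.008)&(abs(P[...,0]-.434)<.04)&(abs(P[...,1]-y0)<.038); p=P[m]
        if m.sum(): print(n,nm,m.sum(),np.round((p.min(0)+p.max(0))/2,4),np.round(np.ptp(p,axis=0),4))
    m=(P[...,2]>.25)&(P[...,2]<.28)&(abs(P[...,0]-.434)<.04)&(abs(P[...,1]-.1275)<.03); p=P[m]
    if m.sum(): print(n,'mal',m.sum(),np.round((p.min(0)+p.max(0))/2,4),np.round(np.ptp(p,axis=0),4))
    m=(abs(P[...,2]-.086)<.003)&(abs(P[...,0]-.435)<.045)&(abs(P[...,1]+.237)<.12); p=P[m]
    if m.sum(): print(n,'wr',m.sum(),np.round((p.min(0)+p.max(0))/2,4),np.round(np.ptp(p,axis=0),4),cv2.minAreaRect(p[:,:2].astype(np.float32)))
E
```

```text
clock: 37.9
position: [0.4361, -0.2374, 0.2538]
ee_rot: [2.22, 2.215, 0.002]
force: [0.1, 0.0, -1.2]
width: 0.894
gripper_force: 0.0
{'clock': 37.9, 'position': [0.4361, -0.2374, 0.2538], 'ee_rot': [2.2199, 2.2154, 0.0023], 'force': [0.1329, 0.0087, -1.1922], 'width': 0.8939, 'gripper_force': 0.0, 'joints': [0.9392, 0.2441, -0.6678, 1.7508, 0.1629, 1.1967, 0.2248]}
[[0.002, 1.0, 0.005], [1.0, -0.002, -0.003], [-0.003, 0.005, -1.0]]
top yel 1092 [ 0.4348 -0.0348  0.2067] [0.0465 0.0477 0.0124]
top red 1105 [0.4346 0.0469 0.2071] [0.0477 0.0472 0.0125]
top mal 373 [0.4355 0.1269 0.2574] [0.0244 0.0259 0.0145]
top wr 729 [ 0.4352 -0.1969  0.086 ] [0.0882 0.1502 0.006 ] ((0.43559178709983826, -0.19668930768966675), (0.15080474317073822, 0.08753898739814758), 87.80789184570312)
scene yel 738 [ 0.4326 -0.0336  0.2058] [0.0486 0.0495 0.0105]
scene red 676 [0.4323 0.049  0.2061] [0.0494 0.0499 0.0111]
scene mal 215 [0.432  0.1275 0.2571] [0.0253 0.0232 0.0142]
scene wr 1607 [ 0.4308 -0.2418  0.086 ] [0.0465 0.2255 0.006 ] ((0.43104058504104614, -0.2416074126958847), (0.04287584871053696, 0.22509421408176422), 1.2383745908737183)
```

View pics/scene5.png

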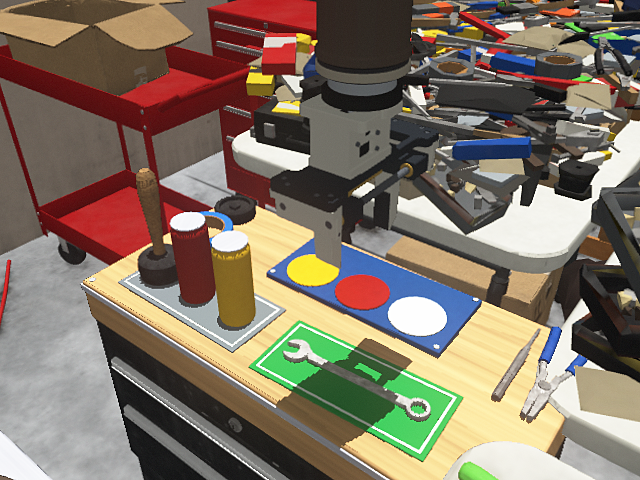

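The wrench lies along the middle of the green mat, from (284,345) to (431,412), with the three standing beside it. Now the yellow can goes back.

```bash
python3 -m creep '[[0.5,0,0,0,1],[0.9,0,0,0,1],[0.9,0,0,0,1],[0.9,0,0,0,1],[0.9,0,0,0,1],[0.62,0,0,0,1],[0.3,0,0,0,1],[0,0,0,0,1],[0,0,0,0,1]]'
```

```text
clock: 39.12
position: [0.4346, -0.0373, 0.2501]
ee_rot: [-2.224, -2.218, 0.001]
force: [-0.4, 0.4, 0.3]
width: 0.998
gripper_force: 0.0
```

```bash
python3 -m creep '[[0,0,0.5,0,1],[0,0,0.7,0,1],[0,0,0.8,0,1],[0,0,0.5,0,1],[0,0,0,0,0.3],[0,0,0,0,0.3],[0,0,0,0,0.3],[0,0,0,0,0.3],[0,0,0,0,0.3],[0,0,0,0,0.3],[0,0,0,0,0.3]]'; python3 -m creep '[[0,0,-0.2,0,0.3],[0,0,-0.4,0,0.3],[0,0,-0.4,0,0.3],[0,0,-0.2,0,0.3],[0,0,0,0,0.3]]'
```

```text
clock: 40.5
position: [0.435, -0.0364, 0.1508]
ee_rot: [2.223, 2.219, 0.0]
force: [-1.1, -0.4, 6.6]
width: 0.552
gripper_force: 30.0
clock: 41.12
position: [0.4352, -0.0365, 0.1992]
ee_rot: [2.223, 2.218, 0.001]
force: [-0.2, 0.7, -3.6]
width: 0.548
gripper_force: 30.0
```

```bash
python3 -m creep '[[0,0.4,0,0,0.3],[-0.1,0.8,0,0,0.3],[-0.2,0.8,0,0,0.3],[-0.2,0.8,0,0,0.3],[-0.08,0.5,0,0,0.3],[0,0.26,0,0,0.3],[0,0,0,0,0.3],[0,0,0.4,0,0.3],[0,0,0.3,0,0.3],[0,0,0.15,0,0.3],[0,0,0,0,0.3]]'
```

```text
clock: 42.5
position: [0.5766, -0.06, 0.1639]
ee_rot: [-2.223, -2.219, 0.001]
force: [-0.6, -0.2, -3.1]
width: 0.554
gripper_force: 30.0
```

```bash
python3 -m creep '[[0,0,0.05,0,0.3],[0,0,0,0,0.3]]'; python3 -m creep '[[0,0,0.04,0,0.3],[0,0,0,0,0.3]]'
```

```text
clock: 42.75
position: [0.5773, -0.0599, 0.1626]
ee_rot: [2.223, 2.219, 0.0]
force: [0.2, -0.4, -3.0]
width: 0.555
gripper_force: 30.0
clock: 43.0
position: [0.5773, -0.0598, 0.161]
ee_rot: [2.223, 2.219, 0.0]
force: [-0.3, -0.6, -2.1]
width: 0.555
gripper_force: 30.0
```

```bash
python3 -m creep '[[0,0,0.03,0,0.3],[0,0,0,0,0.3]]'
```

```text
clock: 43.25
position: [0.5775, -0.0597, 0.1609]
ee_rot: [2.222, 2.219, 0.001]
force: [-2.7, 0.5, 8.0]
width: 0.551
gripper_force: 30.0
```

```bash
python3 -m creep '[[0,0,-0.03,0,0.6],[0,0,0,0,0.8],[0,0,0,0,1],[0,0,0,0,1],[0,0,-0.5,0,1],[0,0,-0.8,0,1],[0,0,-0.9,0,1],[0,0,0,0,1],[0.4,-0.6,0,0,1],[0.7,-0.9,0,0,1],[0.7,-0.9,0,0,1],[0.7,-0.9,0,0,1]]'; python3 -m creep '[[0.14,-0.27,0,0,1],[0,0,0,0,1],[0,0,0,0,1]]'
```

```text
clock: 44.75
position: [0.4437, 0.041, 0.248]
ee_rot: [-2.223, -2.219, 0.001]
force: [-0.2, 1.0, -0.1]
width: 1.001
gripper_force: 0.0
clock: 45.12
position: [0.4354, 0.045, 0.2486]
ee_rot: [-2.225, -2.218, -0.0]
force: [0.1, 0.2, 0.1]
width: 0.999
gripper_force: 0.0
```

```bash
python3 -m creep '[[0.02,0,0.5,0,1],[0,0,0.7,0,1],[0,0,0.8,0,1],[0,0,0.46,0,1],[0,0,0,0,0.3],[0,0,0,0,0.3],[0,0,0,0,0.3],[0,0,0,0,0.3],[0,0,0,0,0.3],[0,0,0,0,0.3],[0,0,0,0,0.3]]'; python3 -m creep '[[0,0,-0.2,0,0.3],[0,0,-0.4,0,0.3],[0,0,-0.4,0,0.3],[0,0,-0.2,0,0.3],[0,0,0,0,0.3]]'
```

```text
clock: 46.5
position: [0.4348, 0.0469, 0.1508]
ee_rot: [2.223, 2.219, 0.001]
force: [-1.0, -0.2, 5.7]
width: 0.552
gripper_force: 30.0
clock: 47.12
position: [0.4349, 0.0468, 0.1991]
ee_rot: [2.223, 2.218, 0.001]
force: [-1.0, -0.7, -2.4]
width: 0.556
gripper_force: 30.0
```

```bash
python3 -m creep '[[-0.4,0,0,0,0.3],[-0.8,0,0,0,0.3],[-0.8,0,0,0,0.3],[-0.8,0,0,0,0.3],[-0.8,0,0,0,0.3],[-0.8,0.1,0,0,0.3],[-0.54,0.3,0,0,0.3],[0,0.7,0,0,0.3],[0,0.8,0,0,0.3],[0,0.8,0,0,0.3],[0,0.6,0,0,0.3],[0,0.3,0,0,0.3]]'; python3 -m creep '[[0,0,0,0,0.3],[0,0,0.4,0,0.3],[0,0,0.3,0,0.3],[0,0,0.15,0,0.3],[0,0,0.05,0,0.3],[0,0,0.04,0,0.3],[0,0,0,0,0.3]]'
```

```text
clock: 48.62
position: [0.5795, -0.1503, 0.1976]
ee_rot: [-2.221, -2.22, -0.001]
force: [-0.4, 0.3, -3.5]
width: 0.553
gripper_force: 30.0
clock: 49.5
position: [0.5784, -0.1511, 0.1611]
ee_rot: [2.223, 2.219, 0.0]
force: [0.4, 0.5, -3.9]
width: 0.549
gripper_force: 30.0
```

```bash
python3 -m creep '[[0,0,0.03,0,0.3],[0,0,0,0,0.3]]'
```

```text
clock: 49.75
position: [0.5786, -0.151, 0.1609]
ee_rot: [2.222, 2.219, 0.001]
force: [-3.6, 0.2, 6.7]
width: 0.558
gripper_force: 30.0
```

```bash
python3 -m creep '[[0,0,-0.03,0,0.6],[0,0,0,0,0.8],[0,0,0,0,1],[0,0,0,0,1],[0,0,-0.5,0,1],[0,0,-0.8,0,1],[0,0,-0.9,0,1],[0,0,-0.5,0,1],[0.5,-0.2,0,0,1],[0.8,-0.4,0,0,1],[0.9,-0.5,0,0,1],[0.9,-0.5,0,0,1]]'; python3 -m creep '[[0.9,-0.5,0,0,1],[0.9,-0.5,0,0,1],[0.9,-0.5,0,0,1],[0.7,-0.4,0,0,1],[0.46,-0.1,0,0,1],[0,0,0,0,1],[0,0,0,0,1]]'
```

```text
clock: 51.25
position: [0.5123, -0.0246, 0.2675]
ee_rot: [-2.221, -2.22, 0.002]
force: [0.2, 0.1, -0.0]
width: 1.004
gripper_force: 0.0
clock: 52.12
position: [0.4342, 0.1269, 0.2681]
ee_rot: [-2.223, -2.219, 0.002]
force: [-0.4, -0.2, -0.9]
width: 1.0
gripper_force: 0.0
```

```bash
python3 -m creep '[[0,0,0.5,0,1],[0,0,0.7,0,1],[0,0,0.5,0,1],[0,0,0,0,0.5],[0,0,0,0,0],[0,0,0,0,0],[0,0,0,0,0],[0,0,0,0,0],[0,0,0,0,0],[0,0,0,0,0],[0,0,0,0,0],[0,0,0,0,0]]' 35; python3 -m creep '[[0,0,0,0,0],[0,0,0,0,0],[0,0,-0.2,0,0],[0,0,-0.4,0,0],[0,0,-0.4,0,0],[0,0,-0.2,0,0],[0,0,0,0,0]]'
```

```text
clock: 53.62
position: [0.4347, 0.1276, 0.2008]
ee_rot: [2.223, 2.219, 0.0]
force: [1.5, 0.3, -0.5]
width: 0.292
gripper_force: 34.9
clock: 54.5
position: [0.435, 0.1277, 0.2495]
ee_rot: [2.223, 2.219, 0.002]
force: [-0.8, 0.8, -4.3]
width: 0.291
gripper_force: 34.7
```

```bash
python3 -m creep '[[-0.4,0,0,0,0],[-0.8,0,0,0,0],[-0.8,0,0,0,0],[-0.8,0,0,0,0],[-0.8,0,0,0,0],[-0.8,0,0,0,0],[-0.8,0,0,0,0],[-0.8,0,0,0,0],[-0.8,0,0,0,0],[-0.8,0,0,0,0],[-0.8,0,0,0,0],[-0.5,0.1,0,0,0]]'; python3 -m creep '[[-0.32,0.3,0,0,0],[0,0.6,0,0,0],[0,0.8,0,0,0],[0,0.8,0,0,0],[0,0.7,0,0,0],[0,0.36,0,0,0],[0,0,0,0,0],[0,0,0.4,0,0],[0,0,0.3,0,0],[0,0,0.15,0,0],[0,0,0.04,0,0],[0,0,0,0,0]]'
```

```text
clock: 56.0
position: [0.4375, -0.2301, 0.2482]
ee_rot: [-2.225, -2.217, 0.001]
force: [1.0, 0.0, -4.2]
width: 0.293
gripper_force: 34.7
clock: 57.5
position: [0.5805, -0.2415, 0.2134]
ee_rot: [2.223, 2.219, 0.0]
force: [-0.1, -0.4, -3.4]
width: 0.292
gripper_force: 34.7
```

```bash
python3 -m creep '[[0,0,0.05,0,0],[0,0,0,0,0]]'; python3 -m creep '[[0,0,0.03,0,0],[0,0,0,0,0]]'
```

```text
clock: 57.75
position: [0.5804, -0.2414, 0.2113]
ee_rot: [2.223, 2.219, -0.0]
force: [0.4, -0.2, -4.1]
width: 0.295
gripper_force: 34.7
clock: 58.0
position: [0.5809, -0.2414, 0.2109]
ee_rot: [2.222, 2.219, 0.001]
force: [-1.7, 0.9, 3.6]
width: 0.293
gripper_force: 35.0
```

Contact. I'll release, rise and move clear for a check.

```bash
python3 -m creep '[[0,0,-0.01,0,0.5],[0,0,0,0,0.7],[0,0,0,0,1],[0,0,0,0,1],[0,0,0,0,1],[0,0,0,0,1],[0,0,-0.5,0,1],[0,0,-0.8,0,1],[0,0,-0.9,0,1],[0,0,0,0,1],[-0.5,-0.3,0,0,1],[-0.8,-0.7,0,0,1]]'; python3 -m creep '[[-0.8,-0.8,0,0,1],[-0.8,-0.8,0,0,1],[-0.8,-0.8,0,0,1],[-0.8,-0.8,0,0,1],[-0.8,-0.8,0,0,1],[-0.8,-0.8,0,0,1],[-0.8,-0.8,0,0,1],[-0.4,-0.8,0,0,1],[0,0,0,0,1],[0,0,0,0,1]]'
python3 - <<'E'
from h import *
d0={n:snap(n,n+'9.png') for n in('top','scene')}
for n,d in d0.items():
    P=cloud(d)
    for nm,x0,y0,z0,z1 in(('yel',.576,-.0573,.211,.227),('red',.577,-.1495,.211,.227),('mal',.5806,-.2415,.26,.285)):
        m=(P[...,2]>z0)&(P[...,2]<z1)&(abs(P[...,0]-x0)<.04)&(abs(P[...,1]-y0)<.042); p=P[m]
        if m.sum(): print(n,nm,m.sum(),np.round((p.min(0)+p.max(0))/2-[x0,y0,0],4),np.round(np.ptp(p,axis=0),4))
    hsv=cv2.cvtColor(d['pixels'],cv2.COLOR_BGR2HSV)
    m=(hsv[...,1]<90)&(P[...,2]>.083)&(P[...,2]<.092)&(abs(P[...,0]-.435)<.035)&(abs(P[...,1]+.237)<.115); p=P[m]
    if m.sum(): print(n,'wr',m.sum(),np.round((p.min(0)+p.max(0))/2,4),np.round(np.ptp(p,axis=0),4),cv2.minAreaRect(p[:,:2].astype(np.float32)))
cv2.imwrite('pics/fin.png',np.hstack([d0['top']['pixels'][140:380,110:510],d0['scene']['pixels'][170:410,100:500]]))
E
```

```text
clock: 59.5
position: [0.5406, -0.2923, 0.2974]
ee_rot: [-2.219, -2.223, -0.001]
force: [0.4, -0.1, 0.2]
width: 1.001
gripper_force: 0.0
clock: 60.75
position: [0.2845, -0.5323, 0.2979]
ee_rot: [-2.222, -2.22, -0.001]
force: [0.5, 0.2, 0.7]
width: 0.999
gripper_force: 0.0
top yel 1048 [ 0.0005 -0.0004  0.2169] [0.0483 0.0473 0.0118]
top red 1043 [ 0.0013 -0.0014  0.2175] [0.0481 0.0475 0.0127]
top mal 362 [-0.0005  0.0012  0.2672] [0.0261 0.0259 0.0141]
top wr 1219 [ 0.4394 -0.242   0.0871] [0.0573 0.22   0.0081] ((0.4374575614929199, -0.2433423101902008), (0.037952810525894165, 0.22246435284614563), 6.042870044708252)
scene yel 545 [-1.500e-03 -1.000e-04  2.161e-01] [0.0475 0.0483 0.0101]
scene red 640 [-0.0015  0.0006  0.2162] [0.0495 0.0492 0.0102]
scene mal 289 [-0.0034  0.0029  0.2675] [0.0244 0.0273 0.0149]
scene wr 1609 [ 0.4314 -0.2338  0.0867] [0.0468 0.2099 0.0075] ((0.4337245225906372, -0.2339714616537094), (0.036278657615184784, 0.2100076675415039), 5.123173236846924)
```

View pics/fin.png

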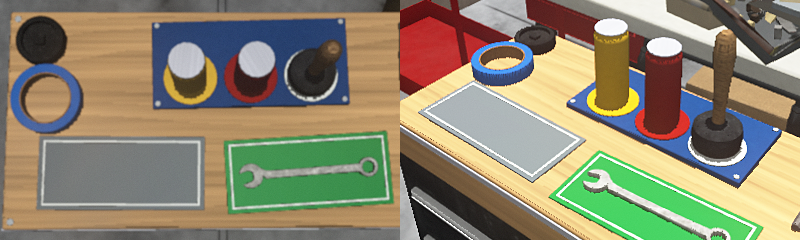

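The check images show yellow, red and mallet upright on their own pads, within about 3 mm of centre. The wrench is centred on the green mat and within about 2° of its axis. I'm handing in.

```bash
python3 -c "
from cell import sign_off
print(sign_off())"
```

```text
the job is handed in; nothing more can be done
None
```

Job handed in at about 61 s: the wrench lies in the middle of the green mat (about 2° off its axis), both cans and the mallet stand upright within about 3 mm of their pad centres, and nothing fell; the judge's verdict was not shown.

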